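# Load a tin into the one-way tin rack

### The job

Put the loose tin away in the tin rack: stand it on the rack's front sill, slide it upright through the two sprung flaps, and with it press the tin that is already in the lane gently home against the rubber buffer until both flaps have swung shut behind the new tin; then let go. The tins dent easily, so feel for the buffer and never press them together with more than 20 N, and leave the jar, the timer and the shaker where they stand.

Things in the scene. Friction and masses are not known exactly. Their poses are not given: they have to be found in the camera images.
- tin: the loose tin to load: upright round food tin, 57.4 mm diameter (the rim), 72 mm tall, about 0.18 kg; it stands on the worktop outside the rack. Origin: centre of its underside, z up. Gripped lightly, or pressed down on the floor while it slides, it can pivot between the fingers: grip it firmly and slide it lightly.
- rack: low one-lane tin rack, fixed to the worktop: wooden base board 236 x 104 mm, 8 mm thick, which is the lane's floor; steel rails, tops 30 mm above the worktop. Origin: on the worktop, midway between the two flap hinges; +x runs into the lane away from the open mouth, y across it (left +), z up. Board from x = -81 to +155 mm. Lane rails are 60 mm apart from x = 24 mm on (tin 57.4 mm).
- sill (a point): middle of the rack's front sill, on its floor (rack x = -42 mm, 8 mm above the worktop): the place to stand the tin. Rails on both sides narrow from 84 mm apart at rack x = -68 to 63 mm at x = -6. Axes as the rack's.
- keeper (a point): underside of the front end of the flat steel keeper strip (rack x = 9 mm, 86 mm above the worktop). 18 mm wide, turned-up tip 94 mm high, it runs from here to the back over the lane's middle: no tin can be lowered in from above. Grip the tin across the lane with fingertips 33 to 45 mm above the worktop: the fingers then straddle the strip and clear the rails.
- home (a point): on the lane's floor, rack x = 34 mm: the new tin's centre when both tins just touch the unpressed buffer. The flaps clear it only when pressed on to about x = 35 to 36 mm, with 4 to 12 N at the buffer: more if it stands to one side (that side's flap then hangs longest). Flaps and friction add 1 to 4 N at the hand. Let go, it eases back to x = 26 to 35 mm.
- buffer_face (a point): middle of the free face of the sprung rubber buffer that ends the lane (rack x = 120 mm, 44 mm above the worktop, a plate 46 mm wide reaching from 16 to 72 mm above the worktop); stiffness about 6 N per mm, towards +x. The point stays at the unpressed face.
- tin_in: a second tin of the same kind and size, already standing in the rack's lane somewhere between the flaps and the buffer, free to slide along the lane. Origin: centre of its underside.
- flap_left (a joint): left flap (+y side of the rack): steel plate 20 mm long from its hinge, from 10 to 29 mm above the worktop, on an upright hinge 34 mm left of the lane's middle; its free tip is 14 mm from the middle when shut. 0 = shut (straight across the lane), grows to about 1.6 rad as it swings inwards; it cannot swing outwards. A light spring (under 1 N at the tip) shuts it.
- flap_right (a joint): right flap (-y side of the rack), mirror image of the left one; 0 = shut, grows to about 1.6 rad inwards
- spice: spice jar with a green cap, 46 mm diameter, 106 mm tall, bystander. Origin: centre of its underside.
- timer: round kitchen timer with a red top, 66 mm diameter, 55 mm tall, bystander. Origin: centre of its underside.
- shaker: salt shaker, 44 mm diameter, 90 mm tall, bystander. Origin: centre of its underside.
There are look-alikes about, which are no part of the job. Leave any brown or purple look-alike of the tin alone.

How it is judged (in metres and radians):
On the way, in this order (a step that is already met when the one before it is completed fails the run):
1. the tin, upright on the sill, has pushed both flaps open (value of joint each of flap_left, flap_right above 0.5 rad and x of tin in the frame of rack between -0.025 and 0.03 m and z of tin in the frame of rack below 0.016 m), for 0.1 s.
2. the row is pressed home and both flaps have shut behind the new tin (value of joint each of flap_left, flap_right below 0.15 rad and x of tin in the frame of rack above 0.024 m and x of tin_in in the frame of rack above 0.08 m), for 0.1 s.
At the end, for the whole second after the job is handed in: Both flaps are shut (under 0.15 rad); the new tin stands upright (within 0.1 rad) and at rest on the lane's floor just behind them, its centre 24 to 40 mm along the lane and within 8 mm of its middle; the other tin stands upright ahead of it in the lane (centre more than 80 mm along) (all of step 2 and x of tin in the frame of rack below 0.04 m and y of tin in the frame of rack between -0.008 and 0.008 m and z of tin in the frame of rack between 0.004 and 0.012 m and z of tin_in in the frame of rack below 0.012 m and angle between each of tin, tin_in's own z axis and vertical below 0.1 rad and linear speed of each of tin, tin_in below 0.02 m/s); the robot touches nothing.
It fails at once if the two tins are pressed together with more than 20 N (contact force between tin and tin_in above 20 N).
It fails at once if the tin is tipped over (more than 0.5 rad) (angle between any of tin, tin_in's own z axis and vertical above 0.5 rad).
It fails at once if the jar, the timer or the shaker is moved by more than 20 mm (distance of any of spice, timer, shaker from where it was at the start of the episode above 0.02 m).
It also fails if it takes over 72 s, if anything falls off the work surface, if the arm or the gripper's body presses on something with over 40 N, if the wrist force passes 120 N, or if a joint passes its speed limit or range.

### The arm

A 7-joint arm with a two-finger parallel gripper is mounted at the origin on a cart in front of the work surface, level with it; the furniture and walls round the work are solid. World frame = base frame: x ahead of the robot, y to its left, z up, the work surface at z = 0. Lengths are in mm, angles in rad, forces in N, time in s.
With the tool pointing down it reaches from about 400 to 925 mm from the base axis. Payload 4.1 kg.
Tool frame: the origin (TCP) lies midway between the tips of the shut fingers; the grasp point (between the pads) lies 19 mm behind it (grip_depth is the distance from the TCP to the grasp point, in mm); z points along the fingers, y is the line along which they close (so a half turn about z gives the same grasp; the last joint's range is limited). The gripper opens to 85 mm and grips with 20 to 120 N. Pads are 22 mm wide; open, the fingers measure 114 mm over their backs; the gripper's body (76 mm by 85 mm) begins 54 mm behind the grasp point. The pads swing forward as they close: fully open they stand 13 mm farther back than shut.
Start: joints at [-1.423, 0.398, 0.045, 1.537, -0.019, 1.207, -0.051], TCP at [158.774, 630.349, 191.947] pointing down, gripper open.
Joint ranges: [-2.82, 2.82], [-0.49, 2.23], [-1.37, 1.46], [0, 2.46], [-1.36, 4.5], [0.23, 2], [-2.94, 2.94]. Speed limits (rad/s): [2.57, 2.57, 3.14, 3.14, 3.14, 3.14, 3.14].

### API

Orientations are given as a unit quaternion [w, x, y, z].
In Python, from rig import goto, move_linear, move_j, command_gripper, pause, ik, get_image, Unreachable, finish_job, current_clock, current_joint_positions, current_joint_velocities, current_joint_efforts, current_tcp_pos, current_orientation, current_force, current_moment, current_opening, current_grasp_force, grip_depth gives the robot as it stands. Calls block until the motion is done:
- goto(position, orientation): joint-space move of the TCP to a pose.
- move_linear(position, orientation=None, speed=150, guard=None): straight line of the TCP; orientation=None keeps the orientation; speed is the mean speed in mm/s. With guard (N) it stops when the force on the tool has changed by that much, and returns True; else False.
- move_j(angles): joint-space move.
- command_gripper(opening, newtons=None): finger opening in mm; newtons is the grip in N (None keeps the last); returns when the fingers have stopped.
- pause(seconds).
- ik(position, orientation): joint angles nearest the present ones, or None.
- get_image(name): name is "scene" or "top" or "wrist"; returns a dict with "frame" (480x640x3 uint8, red, green, blue), "mtx" (3x3 intrinsics, pixels), "distortion" ([k1, k2, p1, p2, k3] as OpenCV has them; the pictures are not rectified), "R" (3x3) and "t" (3): a world point X has camera coordinates R X + t; the wrist camera has in their place "T_tool_cam" (4x4, takes a point from camera to tool coordinates, whose origin is the TCP and whose axes are the flange's). Camera axes: x right, y down, z forward; pixel columns grow to the right and rows downward; lengths in mm; the calibration is good to about 2 mm. A picture is of the moment at which its call begins: read the wrist's pose just before it. There is no depth.
A pose or a line that the arm cannot do raises Unreachable and nothing moves.
- finish_job(): hands the job in; it is judged then, once.
Readings, each from a call of its own:
- current_clock(): time.
- current_joint_positions(): joint angles.
- current_joint_velocities(): joint speeds.
- current_joint_efforts(): joint torques, N m.
- current_tcp_pos(): TCP position.
- current_orientation(): TCP orientation.
- current_force(): force on the tool from outside, world axes, zero at the start.
- current_moment(): the same for the moment, N m.
- current_opening(): finger opening in mm.
- current_grasp_force(): force on a finger pad.
Only numpy, scipy, OpenCV 4.12 (cv2) and the standard library are available. Lean on these libraries where they do the work, as an engineer would, in place of code of your own. Each camera call takes 0.05 s, during which the arm holds its last target. There are 200 camera calls.

## Working session

There is one attempt and no reset: what is moved stays moved. The work goes in short steps, each a Python script; the robot and the scene stay as the last script left them, time stands still between calls to the robot, and variables do not carry over. Pictures are saved under pics/ and viewed, at most 10 in all, crops included, and the job is handed in when it is done.

```bash
mkdir -p pics; ls
python3 - <<'E'
from rig import *
import cv2,pickle
d={}
for n in("scene","top"):
    g=get_image(n); d[n]=g; cv2.imwrite(f"pics/{n}0.png",g["frame"][:,:,::-1])
pickle.dump(d,open("cal.pkl","wb"))
for n in d: print(n,d[n]["mtx"].round(1).tolist(),d[n]["R"].round(3).tolist(),d[n]["t"].round(0).tolist())
g=get_image("wrist");print(g["T_tool_cam"].round(3).tolist());print(current_orientation(),grip_depth,current_clock())
E
```

```text
pics
scene [[554.9, 0.0, 316.0], [0.0, 554.9, 244.3], [0.0, 0.0, 1.0]] [[0.609, -0.793, -0.003], [-0.526, -0.401, -0.75], [0.594, 0.458, -0.662]] [-377.0, 329.0, 720.0]
top [[582.1, 0.0, 312.6], [0.0, 582.1, 235.1], [0.0, 0.0, 1.0]] [[-0.011, -1.0, -0.02], [-0.995, 0.013, -0.104], [0.104, 0.019, -0.994]] [-48.0, 567.0, 1178.0]
[[-0.0, -0.954, -0.3, 76.999], [1.0, -0.001, 0.001, 0.346], [-0.001, -0.3, 0.954, -181.901], [0.0, 0.0, 0.0, 1.0]]
[-3.17474876e-05  1.23026197e-01  9.92403144e-01 -7.43468056e-04] 18.700000000000003 0.15
```

View pics/top0.png

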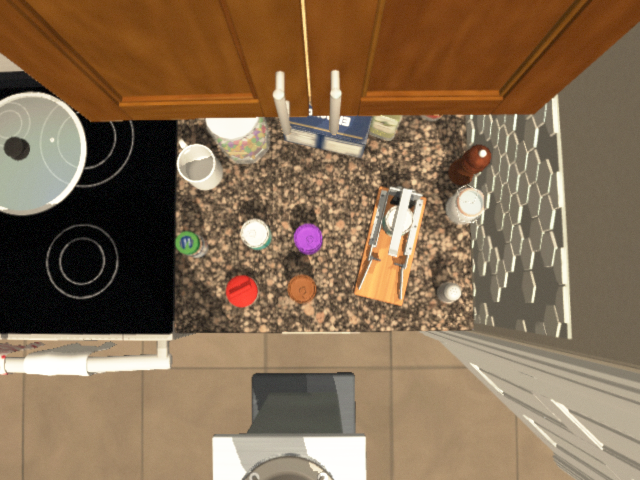

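View pics/scene0.png

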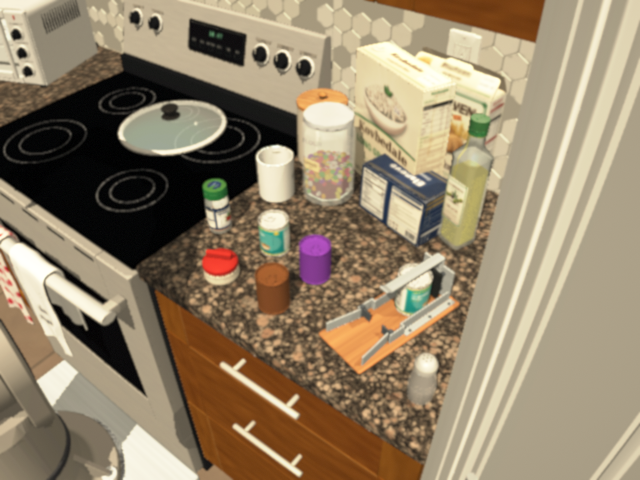

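The top view shows the loose teal tin at about (255,235). The purple look-alike is at (308,239) and the brown one at (302,290). The rack runs from its mouth at about (380,297) to its back at (405,190), with tin_in at (398,218). I'll enlarge the rack and the tin.

```bash
cat > h.py <<'E'
import numpy as np,cv2,pickle
def ray(g,uv,z,R=None,t=None):
    R=g["R"] if R is None else R; t=g["t"] if t is None else t
    p=cv2.undistortPoints(np.array([[uv]],float),np.array(g["mtx"]),np.array(g["distortion"])).ravel()
    d=np.array(R).T@np.array([p[0],p[1],1]); c=-np.array(R).T@np.array(t)
    return c+d*(z-c[2])/d[2]
def proj(g,X,R=None,t=None):
    R=g["R"] if R is None else R; t=g["t"] if t is None else t
    return cv2.projectPoints(np.array(X,float).reshape(-1,3),cv2.Rodrigues(np.array(R))[0],np.array(t,float),np.array(g["mtx"]),np.array(g["distortion"]))[0][:,0]
E
python3 - <<'E'
import cv2,pickle
from h import *
g=pickle.load(open("cal.pkl","rb"))["top"]
a=cv2.resize(g["frame"][180:310,345:435],None,fx=4.5,fy=4.5,interpolation=cv2.INTER_CUBIC)
b=cv2.resize(g["frame"][205:270,225:285],None,fx=6,fy=6,interpolation=cv2.INTER_CUBIC)
c=np.zeros((600,800,3),np.uint8);c[:a.shape[0],:a.shape[1]]=a;c[:b.shape[0],410:410+b.shape[1]]=b
cv2.imwrite("pics/crop.png",c[:,:,::-1])
print("tin",ray(g,(255,235),72)); 
for n,p,z in(("spice",(188,243),106),("timer",(242,291),55),("shaker",(449,293),90),("purple",(308,239),72),("brown",(302,290),72),("tinin",(399,219),80)):print(n,ray(g,p,z).round())
E
```

```text
tin [563.60479066  59.67655069  72.        ]
spice [546. 187. 106.]
timer [452.  88.  55.]
shaker [ 443. -321.   90.]
purple [554. -47.  72.]
brown [453. -34.  72.]
tinin [ 591. -228.   80.]
```

View pics/crop.png

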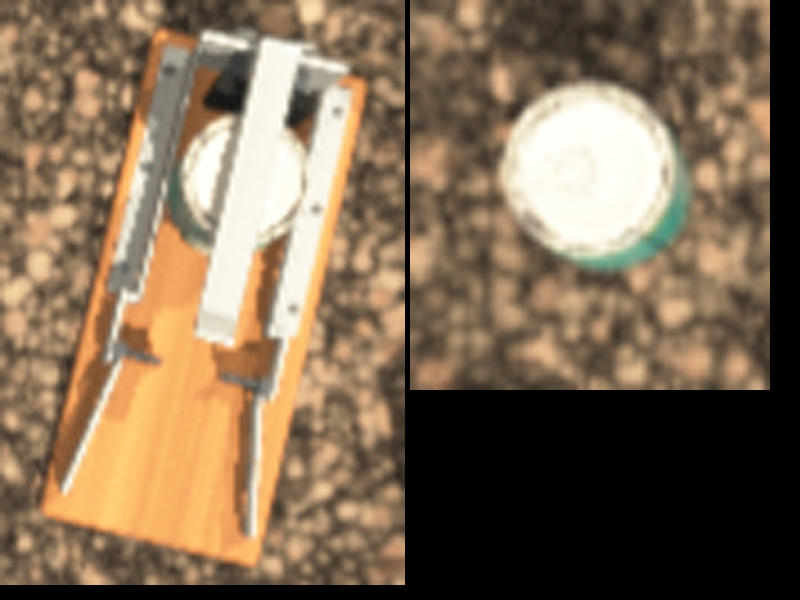

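```bash
cat >> h.py <<'E'
def fit(ps,z,X):
    from scipy.optimize import least_squares
    W=np.array([p[:2] for p in ps]);X=np.array(X,float)
    def f(s):
        c,n=np.cos(s[2]),np.sin(s[2]);return (X@np.array([[c,n],[-n,c]])+s[:2]-W).ravel()
    r=least_squares(f,[W[:,0].mean(),W[:,1].mean(),-.2],x_scale=[10,10,.1]);return r.x,r.fun.reshape(-1,2)
def quat(a):  # tool down, tool y along rack y, a = rack yaw
    from scipy.spatial.transform import Rotation
    y=np.array([-np.sin(a),np.cos(a),0]);z=np.array([0,0,-1.]);M=np.column_stack([np.cross(y,z),y,z])
    q=Rotation.from_matrix(M).as_quat();return [q[3],*q[:3]]
def wrist(rig):
    from scipy.spatial.transform import Rotation
    p=np.array(rig.current_tcp_pos());q=rig.current_orientation()
    g=rig.get_image("wrist");T=np.eye(4);T[:3,:3]=Rotation.from_quat([*q[1:],q[0]]).as_matrix();T[:3,3]=p
    C=np.linalg.inv(T@np.array(g["T_tool_cam"]));g["R"]=C[:3,:3];g["t"]=C[:3,3];return g
E
python3 - <<'E'
from h import *
import rig
g=pickle.load(open("cal.pkl","rb"))["top"]
px=[(43,514),(258,567),(365,78),(157,30)]
px=[((u+.5)/4.5-.5+345,(v+.5)/4.5-.5+180) for u,v in px]
s,r=fit([ray(g,p,8) for p in px],8,[(-81,52),(-81,-52),(155,-52),(155,52)])
print(s,r.round(1)); tin=ray(g,(254.75,232.9),72)[:2];print(tin)
a=s[2];c,n=np.cos(a),np.sin(a);Rz=np.array([[c,-n],[n,c]])
q=quat(a)
rig.goto([*tin,200],q); g1=wrist(rig)
v=s[:2]+Rz@[-20,0]
for X,z in((tin,26),(s[:2]+Rz@[-48,0],34),(s[:2]+Rz@[38,0],34)):print(rig.ik([*X,z],q))
rig.goto([*v,230],q); g2=wrist(rig)
pickle.dump((g1,g2,s,tin),open("w.pkl","wb"))
cv2.imwrite("pics/w1.png",g1["frame"][:,:,::-1]);cv2.imwrite("pics/w2.png",g2["frame"][:,:,::-1])
print(rig.current_clock(),rig.current_joint_positions(), rig.current_opening())
E
```

```text
[ 5.09315295e+02 -2.09278080e+02 -2.46788600e-01] [[-0.7  1. ]
 [-0.4 -0.7]
 [-0.1 -1.7]
 [ 1.1  1.4]]
[567.84745649  60.17783385]
[-0.61699559  0.5042382   0.564351    1.89876691 -0.35486767  0.83861202
  1.45593291]
[-0.26941852  0.41711179  0.72036089  2.05449505 -0.38067238  0.80275029
  2.00200253]
[-0.1778468   0.54153544  0.64445934  1.85325359 -0.41225316  0.88333944
  1.98898286]
3.8167 [-0.39312795  0.21210974  0.82436631  1.78428779 -0.1660808   1.21719589
  1.80577471] 85.12440560323974
```

View pics/w1.png

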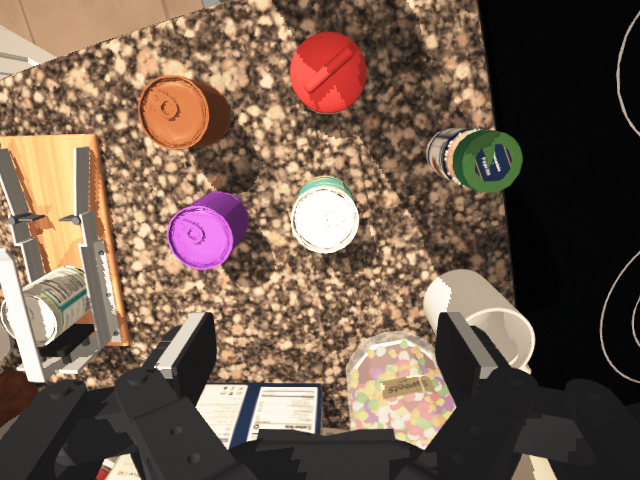

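View pics/w2.png

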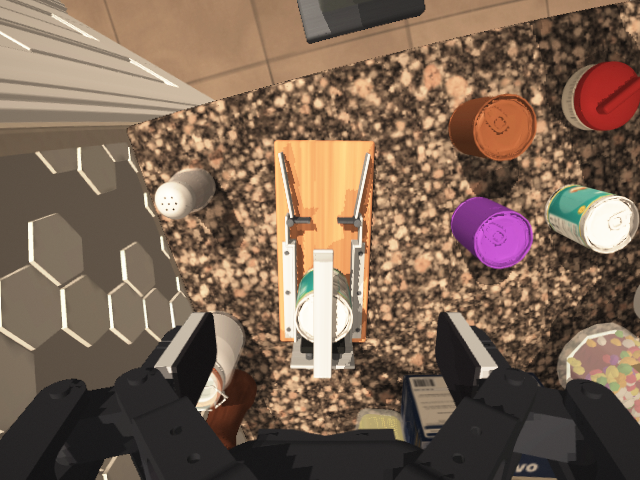

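The wrist view puts the loose tin's lid at about (325,219.5). In the rack view the front board corners are at (275,141) and (374,141), the back corners are at about y=342, and the flaps are at row 220.

Run:
```python
from h import *
g1,g2,s,tin=pickle.load(open("w.pkl","rb"))
f=g1["frame"].astype(int); m=((f.min(2)>165)).astype(np.uint8); m[:, :270]=0;m[:,380:]=0;m[:170]=0;m[260:]=0
c=max(cv2.findContours(m,0,2)[0],key=cv2.contourArea);e=cv2.fitEllipse(cv2.convexHull(c));print(e)
print("tin",ray(g1,(325,219.5),72),ray(g1,e[0],72),tin)
P=[(-81,-52),(-81,52),(155,-52),(155,52)]
s2,r=fit([ray(g2,p,8) for p in[(275,141),(374,141),(280,342),(366,342)]],8,P)
print(s,s2,r.round(1))
o=cv2.resize(g2["frame"][125:365,255:395],None,fx=2.5,fy=2.5,interpolation=cv2.INTER_CUBIC)
outs=[]
for ss in(s,s2):
    im=o.copy()
    def pr(X):
        c,n=np.cos(ss[2]),np.sin(ss[2]);W=[(ss[0]+c*x-n*y,ss[1]+n*x+c*y,z) for x,y,z in X]
        return [tuple(int(v) for v in (np.array(p)-[255,125]+.5)*2.5) for p in proj(g2,W)]
    q=pr([(-81,-52,8),(-81,52,8),(155,52,8),(155,-52,8)])
    for i in range(4):cv2.line(im,q[i],q[(i+1)%4],(0,255,0),1)
    q=pr([(0,-34,29),(0,-14,29),(0,14,29),(0,34,29),(9,-9,86),(9,9,86)])
    for i in(0,2,4):cv2.line(im,q[i],q[i+1],(255,0,255),1)
    outs.append(im)
cv2.imwrite("pics/ov.png",np.hstack(outs)[:,:,::-1])
```

```text
((324.0434875488281, 219.01087951660156), (67.7181625366211, 68.58460235595703), 110.59414672851562)
tin [566.77027631  62.18224344  72.        ] [566.17227903  61.51313527  72.        ] [567.84745649  60.17783385]
[ 5.09315295e+02 -2.09278080e+02 -2.46788600e-01] [ 5.09580603e+02 -2.07771563e+02 -2.51472157e-01] [[-1.4 -1.1]
 [-0.   1.2]
 [ 0.4 -0. ]
 [ 1.  -0. ]]
```

View pics/ov.png

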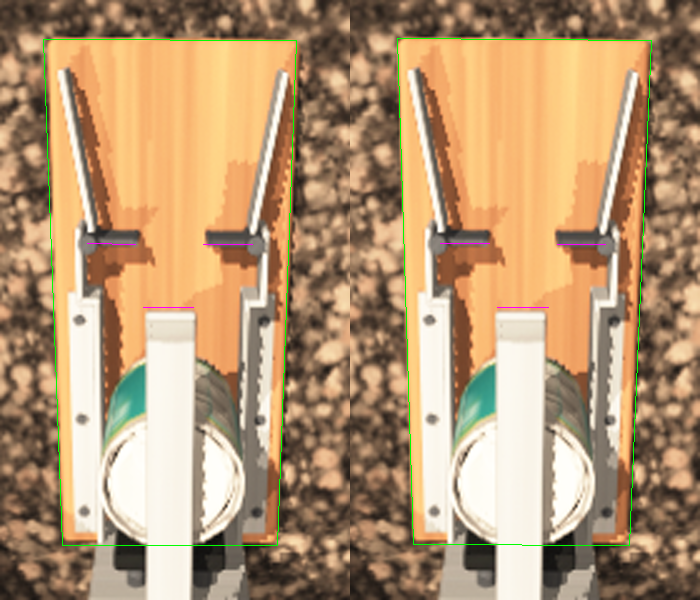

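Both fits agree to within 1.5 mm, so I'll pick the tin, carry it over the purple look-alike and set it on the sill.

```bash
cat >> h.py <<'E'
S=(509.4,-209.0,-0.248);Q=quat(S[2])
Rz=np.array([[np.cos(S[2]),-np.sin(S[2])],[np.sin(S[2]),np.cos(S[2])]])
def W(x,y,z): return [*(np.array(S[:2])+Rz@[x,y]),z]
def L(p): p=np.array(p);return [*(Rz.T@(p[:2]-S[:2])),p[2]]
def F(rig): f=np.array(rig.current_force());return np.array([*(Rz.T@f[:2]),f[2]])
E
python3 - <<'E'
from h import *
import rig
t=[566.8,61.8]
p=rig.current_tcp_pos()
rig.goto([*t,170],Q)
print("g",rig.move_linear([*t,26],speed=120,guard=8),rig.current_tcp_pos())
rig.command_gripper(40,80); print(rig.current_opening(),rig.current_grasp_force(),F(rig))
rig.move_linear([*t,150],speed=150); print(F(rig),rig.current_opening())
rig.move_linear(W(-48,0,150),speed=200)
rig.move_linear(W(-48,0,50),speed=120); f0=F(rig)
h=rig.move_linear(W(-48,0,28),speed=15,guard=3); print("touch",h,L(rig.current_tcp_pos()),f0,F(rig),rig.current_clock())
g=wrist(rig);cv2.imwrite("pics/w3.png",g["frame"][:,:,::-1]);print(proj(g,[W(-48,0,80),W(-48,28.7,80),W(-48,-28.7,80)]).round())
E
```

```text
g False [567.58218941  61.82509923  26.77180879]
40.192465255506775 18.24561931192875 [-1.52611456 -1.2211189  39.9292791 ]
[-0.05389828  0.35758562 -0.21895592] 39.97870137859228
touch False [np.float64(-47.9251199448609), np.float64(-0.02237770441244215), np.float64(28.08687702332824)] [-0.57953652  0.33300699 -0.59215711] [ 0.08512955 -0.4514635  -0.41247744] 11.9417
[[324. 333.]
 [399. 333.]
 [250. 333.]]
```

View pics/w3.png

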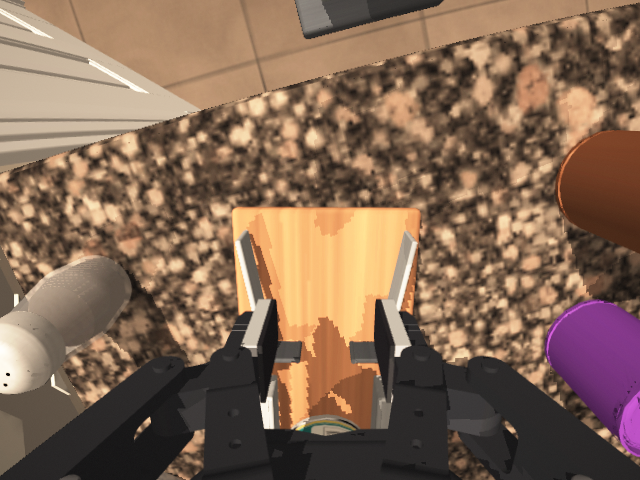

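The gripper closed to 40 mm and came up empty. I'll lift clear of the rack and look for the tin.

Run:
```python
from h import *
import rig
rig.move_linear(W(-48,0,150),speed=150); rig.command_gripper(85)
a=rig.get_image("top");b=rig.get_image("scene")
pickle.dump((a,b),open("l.pkl","wb"))
im=np.zeros((480,800,3),np.uint8)
im[:, :400]=cv2.resize(a["frame"][180:324,170:290],(400,480),interpolation=cv2.INTER_CUBIC)
im[:, 400:]=cv2.resize(b["frame"][150:318,180:320],(400,480),interpolation=cv2.INTER_CUBIC)
cv2.imwrite("pics/l.png",im[:,:,::-1]);print(rig.current_clock())
```

```text
13.575
```

View pics/l.png

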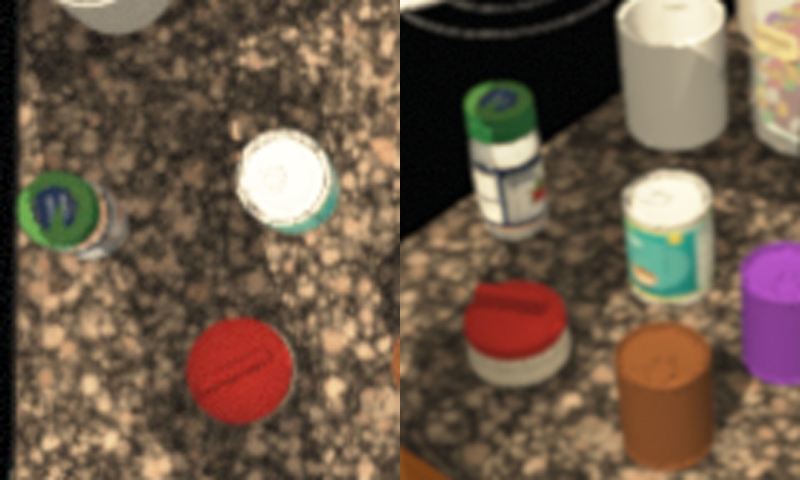

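Run:
```python
from h import *
import rig
g1,g2,s,tin=pickle.load(open("w.pkl","rb"));a,b=pickle.load(open("l.pkl","rb"))
print(g2["mtx"],g2["distortion"])
from scipy.spatial.transform import Rotation
p=np.array(rig.current_tcp_pos());q=rig.current_orientation()
g=wrist(rig)
for o in(40,85):
  for d in(0,13,19,40,55,70):print(o,d,proj(g,[p+[*(Rz@[0,k*o/2]),d] for k in(-1,1)]).round().tolist())
print("tin now",ray(a,(255.5,233.4),72),p,q,Q,rig.current_opening())
for z in(0,72):print(z,ray(b,(0,0),z)[:0],proj(b,[[566.8,61.8,z]]),proj(a,[[566.8,61.8,z]]))
```

```text
[[383.22884455   0.         325.57774396]
 [  0.         383.22884455 244.15740285]
 [  0.           0.           1.        ]] [-0.07174686  0.          0.          0.          0.        ]
40 0 [[286.0, 281.0], [363.0, 281.0]]
40 13 [[283.0, 292.0], [366.0, 291.0]]
40 19 [[282.0, 297.0], [367.0, 297.0]]
40 40 [[276.0, 319.0], [372.0, 319.0]]
40 55 [[271.0, 338.0], [377.0, 338.0]]
40 70 [[266.0, 361.0], [383.0, 361.0]]
85 0 [[242.0, 281.0], [407.0, 281.0]]
85 13 [[236.0, 291.0], [412.0, 291.0]]
85 19 [[234.0, 297.0], [415.0, 297.0]]
85 40 [[222.0, 318.0], [426.0, 318.0]]
85 55 [[212.0, 337.0], [436.0, 337.0]]
85 70 [[201.0, 360.0], [448.0, 360.0]]
tin now [566.81878967  58.66801981  72.        ] [ 462.84634129 -197.22209929  149.9595972 ] [-4.92081602e-05  1.23691415e-01  9.92320730e-01 -1.09468853e-05] [np.float64(0.0), np.float64(0.12368247354600313), np.float64(0.992321845843143), np.float64(0.0)] 85.18137126891538
0 [] [[274.36476306 247.10805467]] [[258.01444917 237.03896459]]
72 [] [[272.3460091  218.37290495]] [[253.94476929 233.42963446]]
```

The tin hasn't moved. The wrist picture shows the fingertips about 40 mm farther back than the TCP reading says. That matches the fingers having closed on top of the lid. I'll measure the true tip height with a guarded touch on bare worktop.

Run:
```python
from h import *
import rig
rig.move_linear([520,-105,150],speed=250); rig.command_gripper(0,40); print(rig.current_opening())
rig.move_linear([520,-105,20],speed=150,guard=10); f0=F(rig)
h=rig.move_linear([520,-105,-60],speed=30,guard=4)
print(h,rig.current_tcp_pos(),f0,F(rig))
z=rig.current_tcp_pos()[2]
rig.move_linear([520,-105,z+40],speed=150);print(rig.current_clock())
```

```text
-0.16213686051283518
True [ 518.69442369 -105.32438517  -26.30081855] [ 0.22096167  0.34389789 -0.70363953] [-1.60839266 -1.27991733  0.047175  ]
17.9333
```

Run:
```python
from h import *
import rig
rig.move_linear([520,-105,-20],speed=100,guard=15)
for z in range(-22,-52,-2):
    rig.move_linear([520,-105,z],speed=40); f=F(rig); print(z,np.round(rig.current_tcp_pos(),1),f.round(1),np.round(rig.current_moment(),2))
    if abs(f[2])>6: break
g=wrist(rig);cv2.imwrite("pics/w4.png",g["frame"][:,:,::-1]);p=rig.current_tcp_pos();print(proj(g,[p,[p[0],p[1],0]]))
rig.move_linear([520,-105,20],speed=150);print(rig.current_clock())
```

```text
-22 [ 520.3 -105.1  -21.7] [ 0.5  0.8 -0.3] [ 0.03  0.02 -0.01]
-24 [ 520.  -105.   -23.9] [ 0.1 -0.7 -0.2] [-0.05  0.   -0.01]
-26 [ 519.9 -105.5  -26. ] [-0.3 -2.2  1.2] [-0.14  0.04 -0.02]
-28 [ 519.7 -105.6  -27.9] [-0.3 -3.8  3.2] [-0.32  0.26  0.07]
-30 [ 519.  -106.8  -29.5] [-3.1 -5.3  8.3] [-0.45  0.53  0.12]
[[324.52460384 281.04112597]
 [324.31997288 307.11196386]]
20.2
```

View pics/w4.png

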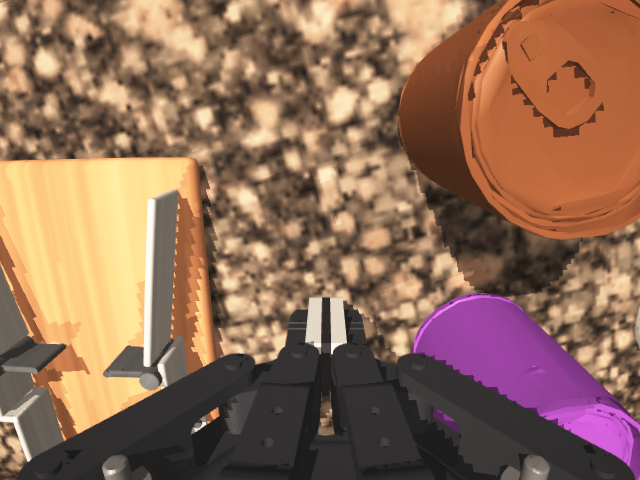

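The contact at about -26 came with sideways force, so it was the knuckles on the purple tin's rim, not the worktop. In this picture the tips are at about (324,297). I'll convert that to an offset and regrasp lower.

Run:
```python
from h import *
import rig
g1,g2,s,tin=pickle.load(open("w.pkl","rb"))
p=np.array(rig.current_tcp_pos());g=wrist(rig)
for d in range(10,70,10):print(d,proj(g,[p+[*(Rz@[-11,0]),d],p+[*(Rz@[-11,42.5]),d]]).round().tolist())
t=[566.8,61.0]
rig.move_linear([520,-105,150],speed=250);rig.command_gripper(85)
rig.move_linear([*t,150],speed=250)
rig.move_linear([*t,20],speed=150,guard=8); f0=F(rig)
h=rig.move_linear([*t,-18],speed=60,guard=5);print("g",h,rig.current_tcp_pos(),f0,F(rig))
if not h:
    rig.command_gripper(40,80); print(rig.current_opening(),rig.current_grasp_force(),F(rig))
print(rig.current_clock())
```

```text
10 [[324.0, 268.0], [413.0, 268.0]]
20 [[324.0, 276.0], [417.0, 276.0]]
30 [[324.0, 285.0], [423.0, 284.0]]
40 [[324.0, 294.0], [429.0, 294.0]]
50 [[324.0, 305.0], [435.0, 305.0]]
60 [[324.0, 318.0], [443.0, 318.0]]
g False [567.00385576  60.85032453 -17.95092593] [ 0.78812323 -0.32339557  0.71476488] [ 0.00389721 -0.39383268  0.2650761 ]
56.00324962753817 84.61734294891357 [ 0.77758248 -0.58242019  3.89452205]
24.7167
```

Gripped at 56 mm with 85 N. Next it goes to the sill.

Run:
```python
from h import *
import rig
t=[567,60.9]
rig.move_linear([*t,100],speed=150); print(F(rig),rig.current_opening(),rig.current_grasp_force())
rig.move_linear(W(-48,0,100),speed=200)
rig.move_linear(W(-48,0,5),speed=120); rig.pause(.2); f0=F(rig)
h=rig.move_linear(W(-48,0,-16),speed=12,guard=2.5); print("touch",h,L(rig.current_tcp_pos()),f0,F(rig))
z=L(rig.current_tcp_pos())[2]
rig.move_linear(W(-48,0,z+1.5),speed=20); print(L(rig.current_tcp_pos()),F(rig),rig.current_opening(),rig.current_clock())
g=wrist(rig);cv2.imwrite("pics/w5.png",g["frame"][:,:,::-1])
```

```text
[-0.38443641  0.01704232 -2.11517617] 56.11182546169065 84.89284157752991
touch True [np.float64(-48.09734211479564), np.float64(0.01772307937940214), np.float64(-9.2343375485441)] [-0.3191704  -0.35778346 -1.77085013] [-0.75167715 -0.15948301  4.83103545]
[np.float64(-48.2321761965581), np.float64(0.10341549177343952), np.float64(-7.93430100031934)] [-1.09403086  0.79221066 -2.45732553] 55.799618736904904 29.7583
```

View pics/w5.png

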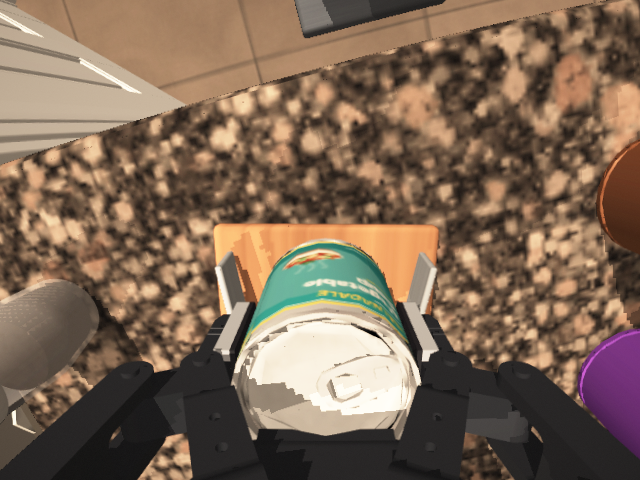

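The tin stands upright and centred between the funnel rails at about (328,380). I'll slide it in slowly, watching the forces.

```bash
cat >> h.py <<'E'
def avg(rig,n=6):
    a=[]
    for _ in range(n): rig.pause(.02);a.append(F(rig))
    return np.mean(a,0)
E
python3 - <<'E'
from h import *
import rig
z=L(rig.current_tcp_pos())[2]-.3; y=0.
b=avg(rig);print("base",b)
for x in(-25,-8,4,12,18,23,26):
    h=rig.move_linear(W(x,y,z),speed=35,guard=7); f=avg(rig)-b; q=L(rig.current_tcp_pos())
    print(x,h,np.round(q,1),f.round(1),round(rig.current_opening(),1),rig.current_clock())
    if h or f[0]<-7 : break
    if abs(f[1])>2: y+=float(np.clip(f[1]*.15,-1,1))
E
```

```text
base [-0.01868173 -0.18000592 -2.07947961]
-25 False [-25.5  -0.   -8.4] [-0.8  0.2  0.1] 56.0 30.8167
-8 False [-8.  -0.1 -8.3] [-0.5  0.2  0. ] 56.1 31.55
4 False [ 4.6 -0.1 -8.2] [ 0.2  0.1 -0. ] 56.0 32.1417
12 False [12.6 -0.  -8.2] [ 0.5 -0.  -0.2] 56.1 32.6167
18 False [18.6  0.  -8.2] [ 1.   0.3 -0.6] 55.9 33.0417
23 False [23.6  0.  -8.2] [ 1.   0.8 -1. ] 55.7 33.4333
26 False [25.9  0.  -8.4] [0.2 0.2 0.1] 55.9 33.7833
```

Run:
```python
from h import *
import rig
b=np.array([-.02,-.18,-2.08]); z=-8.3;x=26.
while x<44:
    x+=1 if x<31 else .5
    h=rig.move_linear(W(x,0,z),speed=15,guard=8); f=avg(rig)-b; q=L(rig.current_tcp_pos())
    print(x,h,np.round(q,1),f.round(1),round(rig.current_opening(),1))
    if h or f[0]<-8: break
g=wrist(rig);t=rig.get_image("top");s=rig.get_image("scene");pickle.dump((g,t,s),open("p.pkl","wb"))
im=np.zeros((480,800,3),np.uint8)
im[:,:400]=cv2.resize(g["frame"][200:440,220:420],(400,480)); im[:,400:]=cv2.resize(s["frame"][230:380,310:470],(400,480),interpolation=cv2.INTER_CUBIC)
cv2.imwrite("pics/p.png",im[:,:,::-1]);print(rig.current_clock())
```

```text
27.0 False [26.3 -0.1 -8.4] [-2.5  0.1  1.6] 55.7
28.0 False [28.3 -0.  -8.4] [-0.6  0.4 -0.3] 56.0
29.0 False [29.2  0.  -8.3] [-0.6  0.2 -0.3] 56.3
30.0 False [30.1 -0.  -8.3] [-1.  -0.1 -0.2] 56.0
31.0 False [31.2 -0.  -8.3] [-1.1  0.2 -0.2] 55.5
31.5 False [31.5 -0.  -8.3] [-1.   0.4 -0.1] 55.3
32.0 False [32.  -0.  -8.3] [-0.9  0.3  0.4] 55.9
32.5 False [32.6  0.  -8.3] [-0.6 -0.1  0.1] 55.8
33.0 False [33.1  0.  -8.3] [-0.7  0.1  0.1] 55.9
33.5 False [33.6  0.  -8.3] [-0.6  0.1 -0.1] 55.9
34.0 False [33.8 -0.3 -8.4] [-1.3 -0.6 -0.4] 56.0
34.5 False [34.  -0.2 -8.4] [-3.5 -0.4  1.2] 55.7
35.0 False [34.2 -0.1 -8.4] [-5.2 -0.3  2.8] 55.7
35.5 False [34.2 -0.1 -8.4] [-6.5 -0.6  3.4] 55.8
36.0 False [34.2 -0.1 -8.5] [-7.3  0.   4.3] 55.6
36.5 False [34.2 -0.1 -8.5] [-8.6  0.2  5.7] 55.9
39.5333
```

View pics/p.png

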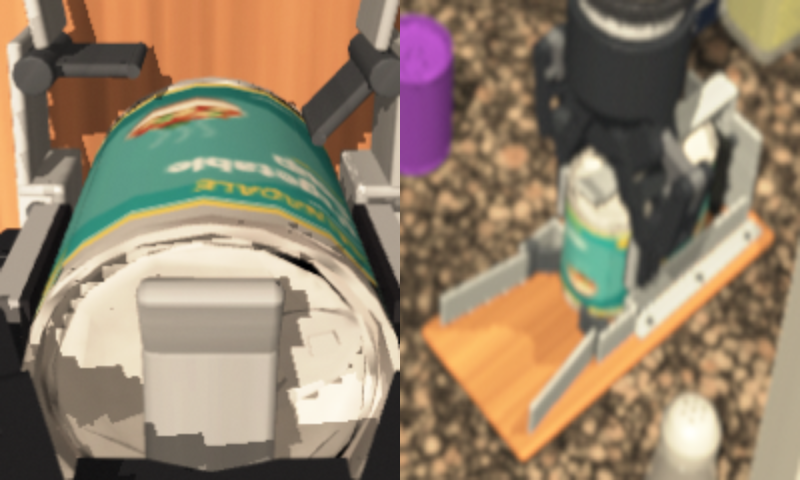

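The picture shows the right flap (image left) already shut. The left flap hangs at about 45°, right at its release point, so the tin sits a little to the left. I'll raise it slightly to cut floor friction, shift it right by about 0.8 mm, and press on carefully.

Run:
```python
from h import *
import rig
b=np.array([-.02,-.18,-2.08]); 
for x,y,z in((36.5,0,-7.3),(36.5,-.5,-7.3),(36.5,-1,-7.3),(37,-1,-7.3),(37.5,-1,-7.3),(38,-1,-7.3)):
    h=rig.move_linear(W(x,y,z),speed=15,guard=5); f=avg(rig)-b; q=L(rig.current_tcp_pos())
    print(x,y,h,np.round(q,1),f.round(1))
    if h or f[0]<-11: break
g=wrist(rig);cv2.imwrite("pics/p2.png",cv2.resize(g["frame"][200:440,220:420],(400,480))[:,:,::-1]);print(rig.current_clock())
```

```text
36.5 0 False [34.4  0.7 -8.2] [-5.9  0.   0.5]
36.5 -0.5 False [34.4  0.2 -8.2] [-6.1  0.4  0.4]
36.5 -1 False [34.5 -0.2 -8.1] [-5.4  0.4  0.3]
37 -1 False [34.5 -0.2 -8.2] [-6.6  0.4  1.3]
37.5 -1 False [34.6 -0.2 -8.2] [-7.6  0.5  1.5]
38 -1 False [34.6 -0.3 -8.2] [-8.5  0.8  2.9]
41.6833
```

View pics/p2.png

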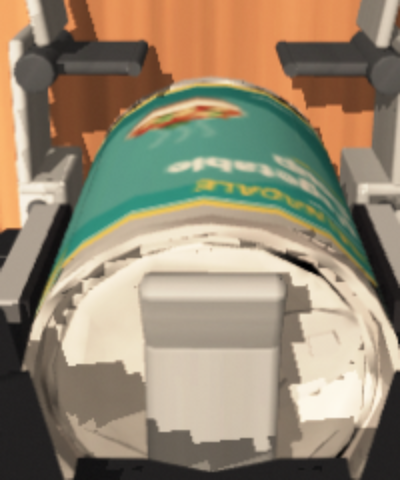

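Both flaps are shut. Now I'll ease off the buffer, lower the tin to the floor, let go and retreat.

Run:
```python
from h import *
import rig
b=np.array([-.02,-.18,-2.08])
rig.move_linear(W(34.5,-.6,-7.8),speed=10); print(L(rig.current_tcp_pos()),(avg(rig)-b).round(1))
h=rig.move_linear(W(33.8,-.3,-11),speed=8,guard=2.5); q=L(rig.current_tcp_pos()); print(h,q,(avg(rig)-b).round(1))
rig.command_gripper(85,20); rig.pause(.3)
print(rig.current_opening(),rig.current_grasp_force(),F(rig))
p=L(rig.current_tcp_pos())
rig.move_linear(W(p[0],p[1],60),speed=60,guard=6); rig.move_linear(W(p[0],p[1],120),speed=120)
print(rig.current_tcp_pos(),F(rig))
rig.move_linear(W(-20,0,150),speed=150)
g=wrist(rig);t=rig.get_image("top");pickle.dump((g,t),open("e.pkl","wb"));print(rig.current_clock())
# numeric check: flap pixels dark along shut lines; tin lids
f=g["frame"]
for s in(-1,1):print("flap",s,[f[int(v),int(u)].tolist() for u,v in proj(g,[W(-1,s*k,29) for k in(18,22,26)])])
hsv=cv2.cvtColor(f,cv2.COLOR_RGB2HSV)
m=cv2.inRange(hsv,(75,80,40),(100,255,255));n,_,st,c=cv2.connectedComponentsWithStats(m)
print([(st[i,4],c[i].round().tolist()) for i in range(1,n) if st[i,4]>60]); print("expect",proj(g,[W(33,0,80),W(4,0,40),W(91,0,80)]).round())
```

```text
[np.float64(34.28285338388234), np.float64(-0.2132516374453482), np.float64(-8.070443210789806)] [-3.1  0.3 -2.4]
True [np.float64(33.130796571601635), np.float64(-0.35014682373595835), np.float64(-9.129219710138047)] [0.9 0.1 5.6]
84.95956883648871 0.0 [ 0.63644586  0.14294671 -0.01452144]
[ 537.8357621  -215.8615538   119.56423193] [ 0.47319538 -0.03009644 -0.43153364]
45.9417
flap -1 [[109, 103, 97], [112, 106, 99], [112, 106, 99]]
flap 1 [[95, 90, 85], [91, 87, 80], [91, 86, 81]]
[(np.int32(838), [321.0, 266.0])]
expect [[324. 312.]
 [324. 257.]
 [324. 379.]]
```

```bash
python3 -c "
import rig; rig.pause(.3); print(rig.finish_job())"
```

```text
the job is handed in; nothing more can be done
None
```

The job is handed in at about 46 s: the new tin was released on the lane floor behind both shut flaps, with about 8.6 N at most at the hand, though I viewed 12 pictures against the limit of 10, my first grasp missed (true fingertips sit about 42 mm behind the reported TCP), and the gripper lightly touched the purple look-alike.

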